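# Dial open the combination cash box

### The job

Open the blue-lidded combination cash box on the desk with your fingertips: roll the left number wheel to 4 and the right number wheel to 6, then push the orange release tab back, away from you, until the lid springs ajar by itself. Nothing is to be gripped: do not force the lid, do not pick up or shift the things standing round the box, and leave the wheels on 4 and 6.

Things in the scene. Friction and masses are not known exactly. Their poses are not given: they have to be found in the camera images.
- cash_box: grey steel combination cash box, 150 mm (x) by 220 mm (y) by 72 mm high, screwed to the desk by two side ears. Origin: centre of its underside; x points from the lock to the hinge behind, y to the left. The front 56 mm is the lock housing with a black panel, 71 mm above the desk: left wheel at y = +50 mm, release tab at y = 0, right wheel at -50 mm; behind it the blue lid.
- left_wheel (a joint): left number wheel: 44 mm diameter, 16 mm wide, axle along the box's y at (-47, +50, 58) mm in its frame; white band, digits 0 to 9 (the 0 red), grippy knurled rims. Value in rad: the digit at the top, between the white index marks, is value / 0.628, modulo 10. Rolling the top away from the robot (box +x) raises value and digit, rolling it nearer lowers them; endless. Starts on 0, 1, 2 or 3.
- right_wheel (a joint): right number wheel: 44 mm diameter, 16 mm wide, axle along the box's y at (-47, -50, 58) mm in its frame; white band, digits 0 to 9 (the 0 red), grippy knurled rims. Value in rad: the digit at the top, between the white index marks, is value / 0.628, modulo 10. Rolling the top away from the robot (box +x) raises value and digit, rolling it nearer lowers them; endless. Starts on 7, 8, 9 or 10 (0).
- left_top (a point): fixed point of the box: topmost point of the left wheel's rim, 80 mm above the desk; the wheel stands 9 mm out of the panel. One click (36 degrees) is 13.8 mm along the rim. A sprung roller pulls the wheel to the nearest click, from up to half a click off, and takes 1 N at the rim to overcome; a fingertip laid on top with 4 to 8 N and drawn along box x carries the wheel by friction
- right_top (a point): fixed point of the box: topmost point of the right wheel's rim, 80 mm above the desk; the wheel stands 9 mm out of the panel. One click (36 degrees) is 13.8 mm along the rim. A sprung roller pulls the wheel to the nearest click, from up to half a click off, and takes 1 N at the rim to overcome; a fingertip laid on top with 4 to 8 N and drawn along box x carries the wheel by friction
- left_code_digit (a point): middle of the digit 4 on the left wheel's rim; it turns with the wheel and lies at left_top when 4 is dialled
- right_code_digit (a point): middle of the digit 6 on the right wheel's rim; it turns with the wheel and lies at right_top when 6 is dialled
- release (a joint): orange release tab on the lock panel, 8 mm (x) by 22 mm (y), standing 11.5 mm out of the panel (top 82.5 mm above the desk). Slides along box +x, away from the robot, 0 to 0.008 m, against a spring of 2 N at rest and 5 N at the end, and springs back when let go. With both wheels on the code it frees the lid at about 0.006; on any other number the wheels block it within 0.003.
- tab_front (a point): middle of the release tab's front face (the face towards the robot), 77 mm above the desk; moves with the tab
- lid (a joint): blue lid of the box, 92 mm by 219 mm, hinged at the back; rad, 0 shut, 0.5 fully ajar. Held shut by a hook on the release slide; a spring lifts it to about 0.5 within a second once it is freed, its front edge then about 44 mm higher
- lid_front_edge (a point): middle of the lid's upper front edge, 33 mm behind the tab's front face when shut; moves with the lid
- eraser: loose blue and white eraser, 18 x 42 x 11 mm, lying left of the box; leave alone
- marker: loose felt marker with black cap, 132 mm long, lying right of the box; leave alone
- mouse: loose black mouse, 106 x 60 x 35 mm, behind on the right; leave alone
- eyelet_tin: loose flat red-brown tin, 62 x 95 x 22 mm, behind on the left; leave alone
- stapler: loose blue and black stapler, 136 mm long, 49 mm high, behind on the left; leave alone

How it is judged:
On the way, in this order (a step that is already met when the one before it is completed fails the run):
1. the left wheel is on 4 and the right wheel on 6, with the lid still shut (distance between left_code_digit and left_top below 0.004 m and distance between right_code_digit and right_top below 0.004 m and value of joint lid below 0.05 rad), for 0.2 s.
2. the release tab is pushed back (value of joint release above 0.0045 m).
At the end, for the whole second after the job is handed in: the lid stands ajar by more than 0.35 rad and at rest, the release tab has sprung back, the left wheel shows 4 and the right wheel 6 (each digit within 4 mm of the top mark) (distance between left_code_digit and left_top below 0.004 m and distance between right_code_digit and right_top below 0.004 m and value of joint lid above 0.35 rad and not (velocity of joint lid above 0.1 rad/s) and value of joint release below 0.002 m); the robot touches nothing.
It fails at once if a thing standing round the box is lifted, carried or pushed more than 15 mm (distance of any of eraser, marker, mouse, eyelet_tin, stapler from where it was at the start of the episode above 0.015 m).
It fails at once if the fingers press, pry or pull on the lid with over 6 N (contact force between the fingers and lid above 6 N).
It also fails if it takes over 64 s, if anything falls off the work surface, if the arm or the gripper's body presses on something with over 40 N, if the wrist force passes 120 N, or if a joint passes its speed limit or range.

### The arm

A 7-joint arm with a two-finger parallel gripper is mounted at the origin on a cart in front of the work surface, level with it; the furniture and walls round the work are solid. World frame = base frame: x ahead of the robot, y to its left, z up, the work surface at z = 0. Lengths are in m, angles in rad, forces in N, time in s.
With the tool pointing down it reaches from about 0.4 to 0.925 m from the base axis. Payload 4.1 kg.
Tool frame: the origin (TCP) lies at the very end of the fingers, on their centre line; the grasp point (between the pads) lies 19 mm behind it; z points along the fingers, x is the direction in which the jaws open and shut, and the axes are right-handed (so a half turn about z gives the same grasp; the last joint's range is limited). The gripper opens to 85 mm and grips with 20 to 120 N. Pads are 22 mm wide; open, the fingers measure 114 mm over their backs; the gripper's body (76 mm by 85 mm) begins 54 mm behind the grasp point. The pads swing forward as they close: fully open they stand 13 mm farther back than shut.
Start: joints at [1.24, 0.398, 0.045, 1.537, -0.019, 1.207, -0.051], TCP at [0.149, -0.633, 0.231] pointing down, gripper open.
Joint ranges: [-2.82, 2.82], [-0.49, 2.23], [-1.37, 1.46], [0, 2.46], [-1.36, 4.5], [0.23, 2], [-2.94, 2.94]. Speed limits (rad/s): [2.57, 2.57, 3.14, 3.14, 3.14, 3.14, 3.14].

### API

Orientations are given as a unit quaternion [w, x, y, z].
In Python, from plant import r, camera, models gives the robot as it stands. The module is installed in compiled form; this text tells all that it offers.
- The arm moves only by the shell command python3 -m pendant 'ROWS'. ROWS is JSON, a list of rows, each an object of numbers: "dx", "dy", "dz": the shift along the tool's x, y, z in mm; "rx", "ry", "rz": the turn, a rotation vector about the tool's x, y, z in degrees; "gripper": the closure, from 0 (fully open) to 1 (shut). In form: [{"dx": .., "dy": .., "dz": .., "rx": .., "ry": .., "rz": .., "gripper": ..}, ...]. A call has 1 to 8 rows; each row is the pose to reach, as a shift and turn from the pose commanded when the call began, along the tool's axes at that moment; what a row does not reach only later rows make up. A row lasts 1/10 s, in which the tool goes at most 50 mm and 8.59 degrees, less where a joint would pass 70% of its speed; a pose out of reach is approached as far as the arm can. A call with a gripper value outside its range is refused whole. The fingers move at their own pace and stop on an object; the grip force is fixed at half the most. Time passes only in rows, so rows that repeat a pose let the fingers close. It gives the time, the measured TCP pose, the force and the opening at its end, in the units of the state.
- r.read_state(): the state, without advancing time (a new reading comes with each control period).
- camera(name): name is "side" or "top"; returns a dict with "image" (420x560x3 uint8, blue, green, red), "depth" (420x560 float32, m along the optical axis (not along the pixel's ray), 0 where there is no reading), "vertical_fov" (degrees; the focal length in pixels is half the picture's height over the tangent of half this angle, whatever the lens; pixels are square), "cx", "cy" (the principal point, pixels), "k1" (the pictures are not rectified: a ray, as slopes to the right and down, at radius r is drawn at 1 + k1 r^2 times it, then the intrinsics apply), "extrinsics" (4x4, takes a point from camera to world coordinates). Camera axes: x right, y down, z forward; pixel columns grow to the right and rows downward; lengths in m; the calibration is good to about 2 mm. A picture is of the moment at which its call begins.
- r.finish_job(): hands the job in, once; it reports no verdict.
Trained networks look in the newest picture that a camera, given by its name, has taken for a name from the list of things; names that differ only in an ending like _2 or _b are one class to them, and where a whole thing is asked for, a point or a joint stands for the part that bears it (a point fixed in the world has none). Each returns a list of dicts, best first, with "conf" (0 to 1); they miss things now and then, are a little off and sometimes report something else, mostly with a low value. They report only what shows in the picture. A call takes as long as a camera call.
- models.spot_in(camera, thing): "rect" ([left, top, right, bottom] in pixels, round what is visible of it).
- models.trace(camera, thing): "mask" (420x560 bool, what is visible of it) and "rect" ([left, top, right, bottom] in pixels, round what is visible of it).
The state is a dict: "t": time; "joint_positions": joint angles; "dq": joint speeds; "joint_torque": joint torques, N m; "ee_pos": TCP position; "ee_rot": TCP orientation; "wrist_force": force on the tool from outside, world axes, zero at the start; "torque": the same for the moment, N m; "finger_gap": finger opening in m.
Only numpy, scipy, OpenCV 4.12 (cv2) and the standard library are available. Lean on these libraries where they do the work, as an engineer would, in place of code of your own. Each camera call takes 0.05 s, during which the arm holds its last target. There are 200 camera calls.

## Working session

There is one attempt and no reset: what is moved stays moved. The work goes in short steps, Python scripts to look and compute and a shell command to move; the robot and the scene stay as the last step left them, time stands still between calls to the robot, and variables do not carry over. Pictures are saved under pics/ and viewed, about 8 in all and at most 12, crops included, and the job is handed in when it is done.

```bash
mkdir -p pics; cat > h.py <<'E'
import numpy as np, cv2
from plant import r, camera, models
def grab(n, save=None):
    c=camera(n)
    if save: cv2.imwrite('pics/'+save,c['image'])
    return c
def f(c): return 210/np.tan(np.radians(c['vertical_fov']/2))
def ray(c,u,v):
    F=f(c); d=np.array([(u-c['cx'])/F,(v-c['cy'])/F]); s=d.copy()
    for _ in range(20): s=d/(1+c['k1']*(s@s))
    E=c['extrinsics']; return E[:3,3],E[:3,:3]@np.array([s[0],s[1],1])
def at_z(c,u,v,z):
    o,d=ray(c,u,v); return o+d*(z-o[2])/d[2]
def at_depth(c,u,v):
    o,d=ray(c,u,v); return o+d*c['depth'][int(round(v)),int(round(u))]
def proj(c,p):
    E=c['extrinsics']; q=E[:3,:3].T@(np.asarray(p)-E[:3,3]); s=q[:2]/q[2]; s=s*(1+c['k1']*(s@s))
    return s*f(c)+[c['cx'],c['cy']]
E
python3 - <<'E'
from h import *
np.set_printoptions(precision=4,suppress=True)
print(r.read_state())
for n in('top','side'):
    c=grab(n,n+'0.png'); print(n,c['vertical_fov'],c['k1'],c['extrinsics'])
    for t in('cash_box','left_wheel','right_wheel','release','lid'):
        for m in models.spot_in(n,t)[:2]:
            q=m['rect'];u,v=(q[0]+q[2])/2,(q[1]+q[3])/2
            print(t,m,at_depth(c,u,v))
a=[cv2.imread(f'pics/{n}0.png') for n in('top','side')]
E
```

```text
{'t': 0.0, 'joint_positions': array([ 1.24  ,  0.3992,  0.045 ,  1.5379, -0.0187,  1.2069, -0.0507]), 'dq': array([-0.0005,  0.0008, -0.0006,  0.0003,  0.0003,  0.0004,  0.0004]), 'joint_torque': array([ -0.0008, -47.5118,   1.3643, -25.4227,   0.0116,   0.0095,
        -0.    ]), 'ee_pos': array([ 0.1492, -0.632 ,  0.2303]), 'ee_rot': array([-0.0005,  0.7842, -0.6205, -0.0008]), 'wrist_force': array([-0.2974, -0.7729,  0.0242]), 'torque': array([ 0.0014, -0.0198,  0.0136]), 'finger_gap': 0.08543262390678057}
top 52.20612948579999 -0.018705968469856584 [[ 0.013  -0.996   0.0879  0.5229]
 [-0.9999 -0.0135 -0.0054  0.0496]
 [ 0.0066 -0.0878 -0.9961  1.1384]
 [ 0.      0.      0.      1.    ]]
cash_box {'rect': [276.0, 222.7, 375.1, 292.2], 'conf': 0.58} [ 0.4893 -0.048   0.0708]
left_wheel {'rect': [301.9, 268.7, 313.3, 279.1], 'conf': 0.58} [ 0.4489 -0.0036  0.0778]
right_wheel {'rect': [166.2, 155.2, 212.9, 178.2], 'conf': 0.54} [0.7165 0.3019 0.0452]
lid {'rect': [283.6, 216.5, 375.9, 268.5], 'conf': 0.59} [ 0.5263 -0.0581  0.0727]
side 49.9106570473656 0.03239680521152897 [[-0.8712 -0.2071  0.4451  0.1822]
 [-0.4905  0.4052 -0.7715  0.8041]
 [-0.0206 -0.8905 -0.4546  0.5324]
 [ 0.      0.      0.      1.    ]]
cash_box {'rect': [298.2, 185.0, 404.2, 269.7], 'conf': 0.6} [0.4671 0.0251 0.0717]
left_wheel {'rect': [298.8, 185.1, 380.3, 228.2], 'conf': 0.69} [ 0.5241 -0.0479  0.0742]
left_wheel {'rect': [289.3, 254.3, 305.4, 263.6], 'conf': 0.61} [0.5542 0.1002 0.011 ]
right_wheel {'rect': [377.6, 201.9, 388.3, 208.4], 'conf': 0.44} [ 0.4377 -0.0899  0.0789]
release {'rect': [376.6, 204.5, 389.4, 209.8], 'conf': 0.28} [ 0.4363 -0.0869  0.0756]
release {'rect': [300.4, 189.4, 379.1, 232.9], 'conf': 0.25} [ 0.5151 -0.0278  0.0741]
lid {'rect': [300.5, 186.1, 381.3, 230.8], 'conf': 0.55} [ 0.5208 -0.0483  0.0703]
```

```bash
python3 - <<'E'
import cv2,numpy as np
a=cv2.imread('pics/top0.png')[205:305,260:390]; b=cv2.imread('pics/side0.png')[175:275,280:410]
a=cv2.resize(a,None,fx=6,fy=6,interpolation=cv2.INTER_CUBIC)[:, :]; b=cv2.resize(b,None,fx=6,fy=6,interpolation=cv2.INTER_CUBIC)
cv2.imwrite('pics/c1.png',a);cv2.imwrite('pics/c2.png',b)
E
```

```text
(no output)
```

View pics/c1.png

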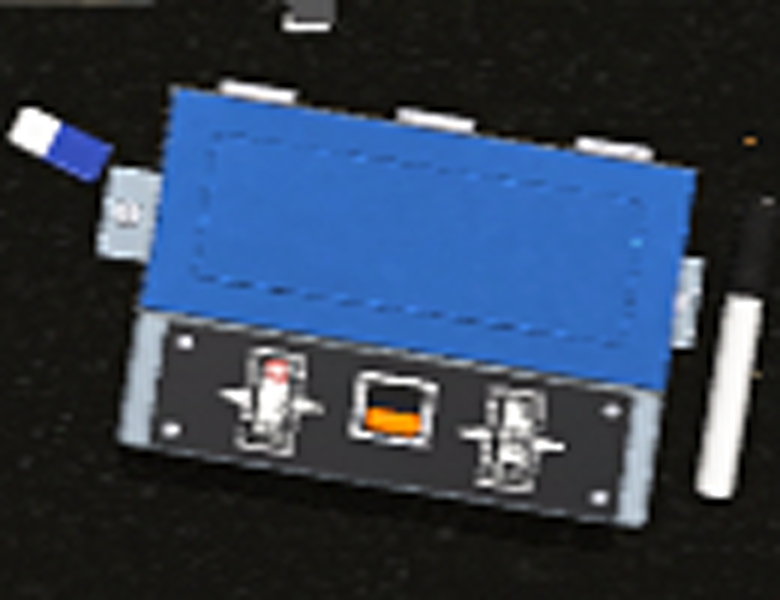

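View pics/c2.png

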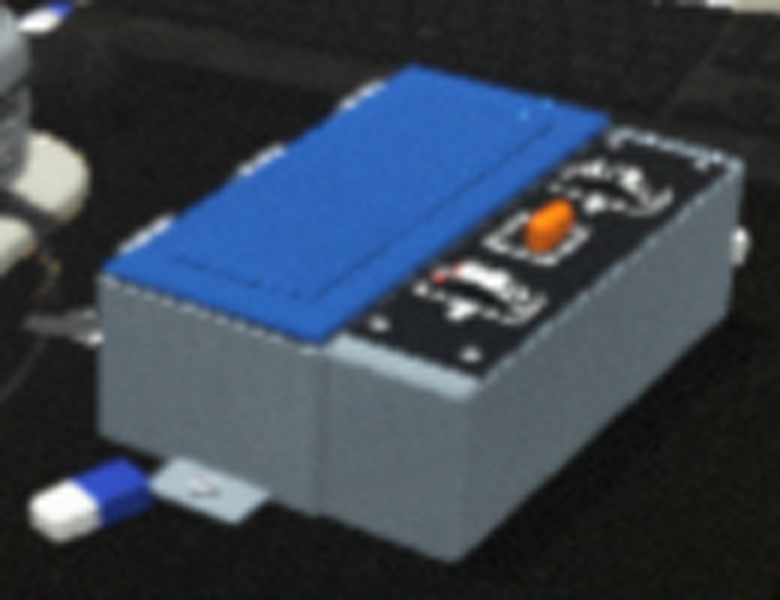

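```bash
cat > fit.py <<'E'
from h import *
from scipy.optimize import least_squares
np.set_printoptions(precision=4,suppress=True)
T={(75,109.5,72):(172,88),(75,-109.5,72):(695,168),(-17,-109.5,72):(663,388),(-17,109.5,72):(140,308),(-75,110,71):(120,442),(-75,-110,71):(645,525)}
S={(75,109.5,72):(103,275),(75,-109.5,72):(412,66),(-17,-109.5,72):(610,120),(-17,109.5,72):(318,340),(-75,110,71):(472,395),(-75,-110,71):(745,160),(-75,110,0):(455,562)}
ct,cs=grab('top'),grab('side')
def W(x,p):
    c,s=np.cos(x[2]),np.sin(x[2]); p=np.array(p)/1000
    return np.array([x[0]+c*p[0]-s*p[1],x[1]+s*p[0]+c*p[1],p[2]+(x[3] if len(x)>3 else 0)])
def res(x,w=(1,1)):
    e=[]
    for c,D,o,k in((ct,T,(260,205),w[0]),(cs,S,(280,175),w[1])):
        for p,q in D.items():
            if k: e+=list(k*(proj(c,W(x,p))-(np.array(q)+.5)/6-np.array(o)+.5))
    return np.array(e)
if __name__=='__main__':
    for w in((1,1),(1,0),(0,1)):
        s=least_squares(res,[.5,-.05,-.15,0],args=(w,),loss='soft_l1'); print(w,s.x,np.abs(s.fun).max(), np.sqrt((s.fun**2).mean()))
    x=least_squares(res,[.5,-.05,-.15],loss='soft_l1').x; print(x); np.save('box.npy',x)
    for n,p in dict(L=(-47,50,80),R=(-47,-50,80),tab=(-50,0,77)).items(): print(n,W(x,p),(proj(ct,W(x,p))-[260,205])*6,(proj(cs,W(x,p))-[280,175])*6)
    st=r.read_state(); print(st['t'],st['ee_pos'],st['wrist_force'])
E
python3 fit.py
```

```text
(1, 1) [ 0.495  -0.0529 -0.1411 -0.0008] 2.2603370700133496 0.6540223697157376
(1, 0) [ 0.4939 -0.0536 -0.1394 -0.007 ] 0.5862053979103052 0.2897099046389199
(0, 1) [ 0.5004 -0.066  -0.1437 -0.0081] 1.2728907027728837 0.5631618691711031
[ 0.4949 -0.0526 -0.1411]
L [0.4554 0.0036 0.08  ] [268.4736 397.4103] [482.9485 274.087 ]
R [ 0.4413 -0.0955  0.08  ] [510.7957 435.157 ] [613.2085 170.3857]
tab [ 0.4454 -0.0455  0.077 ] [387.8919 423.0867] [557.306  229.9673]
0.7 [ 0.1494 -0.6326  0.2314] [0.3028 0.6693 0.8591]
```

```bash
cat > go.py <<'E'
import sys
from h import *
from scipy.spatial.transform import Rotation as R
np.set_printoptions(precision=2,suppress=True)
x=np.load('box.npy'); s=r.read_state(); q=s['ee_rot']; Rt=R.from_quat([q[1],q[2],q[3],q[0]])
c,sn=np.cos(x[2]),np.sin(x[2]); B=np.array([[c,-sn,0],[sn,c,0],[0,0,1]]); o=np.array([x[0],x[1],0])
print('t',s['t'],'box-frame tcp mm',B.T@(s['ee_pos']-o)*1000,'F box',B.T@s['wrist_force'],'gap',s['finger_gap'])
want=R.from_matrix(B@np.array([[0,-1,0],[-1,0,0],[0,0,-1]]).T.T)
print('turn deg',np.degrees((Rt.inv()*want).as_rotvec()))
if len(sys.argv)>3:
    p=o+B@(np.array([float(a) for a in sys.argv[1:4]])/1000); print('shift mm',Rt.inv().apply(p-s['ee_pos'])*1000)
E
python3 go.py -49 50 130
```

```text
t 0.7 box-frame tcp mm [-260.46 -622.91  231.37] F box [0.21 0.71 0.86] gap 0.0854163202546692
turn deg [-0.   -0.01 21.37]
shift mm [-549.57 -442.17  101.28]
```

```bash
python3 -m pendant '[{"dx":-275,"dy":-221,"rz":21.4,"gripper":1},{"dx":-275,"dy":-221,"rz":21.4,"gripper":1},{"dx":-275,"dy":-221,"rz":21.4,"gripper":1},{"dx":-275,"dy":-221,"rz":21.4,"gripper":1},{"dx":-275,"dy":-221,"rz":21.4,"gripper":1},{"dx":-275,"dy":-221,"rz":21.4,"gripper":1},{"dx":-275,"dy":-221,"rz":21.4,"gripper":1},{"dx":-275,"dy":-221,"rz":21.4,"gripper":1}]'; python3 go.py -49 50 130
```

```text
t 0.7 box-frame tcp mm [-260.46 -622.91  231.37] F box [0.21 0.71 0.86] gap 0.0854163202546692
turn deg [-0.   -0.01 21.37]
shift mm [-549.57 -442.17  101.28]$[0]: bad value
```

```bash
python3 -m pendant '[{"dx":-40,"dy":-30,"dz":0,"rx":0,"ry":0,"rz":5,"gripper":1},{"dx":-80,"dy":-60,"dz":0,"rx":0,"ry":0,"rz":10,"gripper":1},{"dx":-120,"dy":-90,"dz":0,"rx":0,"ry":0,"rz":15,"gripper":1},{"dx":-160,"dy":-120,"dz":0,"rx":0,"ry":0,"rz":20,"gripper":1},{"dx":-200,"dy":-150,"dz":0,"rx":0,"ry":0,"rz":21.4,"gripper":1},{"dx":-240,"dy":-180,"dz":0,"rx":0,"ry":0,"rz":21.4,"gripper":1},{"dx":-275,"dy":-221,"dz":0,"rx":0,"ry":0,"rz":21.4,"gripper":1},{"dx":-275,"dy":-221,"dz":0,"rx":0,"ry":0,"rz":21.4,"gripper":1}]'; python3 go.py -49 50 130
```

```text
t: 1.5
ee_pos: [0.3051, -0.3089, 0.2319]
ee_rot: [0.001, -0.659, 0.752, -0.0]
wrist_force: [0.4, -0.1, 0.3]
finger_gap: -0.0004
t 1.5 box-frame tcp mm [-151.86 -280.45  231.86] F box [ 0.4  -0.08  0.28] gap -0.0003684560824055673
turn deg [-0.12  0.07  0.57]
shift mm [-329.3  -105.92  102.45]
```

```bash
python3 -m pendant '[{"dx":-46,"dy":-15,"dz":0,"rx":0,"ry":0,"rz":0,"gripper":1},{"dx":-92,"dy":-30,"dz":0,"rx":0,"ry":0,"rz":0,"gripper":1},{"dx":-138,"dy":-45,"dz":0,"rx":0,"ry":0,"rz":0,"gripper":1},{"dx":-184,"dy":-60,"dz":20,"rx":0,"ry":0,"rz":0,"gripper":1},{"dx":-228,"dy":-75,"dz":40,"rx":0,"ry":0,"rz":0,"gripper":1},{"dx":-270,"dy":-90,"dz":60,"rx":0,"ry":0,"rz":0,"gripper":1},{"dx":-310,"dy":-103,"dz":80,"rx":0,"ry":0,"rz":0,"gripper":1},{"dx":-329,"dy":-106,"dz":102,"rx":0,"ry":0,"rz":0,"gripper":1}]'; python3 -m pendant '[{"dx":0,"dy":0,"dz":0,"rx":0,"ry":0,"rz":0,"gripper":1},{"dx":0,"dy":0,"dz":0,"rx":0,"ry":0,"rz":0,"gripper":1}]' ; python3 go.py -56 50 88; python3 - <<'E'
from h import *
im=[]
for n,(u,v) in(('top',(310,260)),('side',(350,210))):
    c=grab(n); im.append(cv2.resize(c['image'][v-50:v+50,u-65:u+65],None,fx=3,fy=3,interpolation=cv2.INTER_CUBIC))
cv2.imwrite('pics/c3.png',np.hstack(im))
E
```

```text
t: 2.3
ee_pos: [0.4553, 0.0002, 0.1294]
ee_rot: [0.002, -0.657, 0.754, -0.0]
wrist_force: [0.7, -0.1, 0.1]
finger_gap: 0.0002
t: 2.5
ee_pos: [0.4525, -0.0042, 0.1291]
ee_rot: [-0.001, -0.655, 0.755, 0.0]
wrist_force: [0.3, -0.6, 0.2]
finger_gap: -0.0004
t 2.5 box-frame tcp mm [-48.78  41.88 129.13] F box [ 0.33 -0.55  0.25] gap -0.00035958997848616997
turn deg [ 0.06 -0.04 -0.03]
shift mm [-8.14  7.18 41.13]
```

View pics/c3.png

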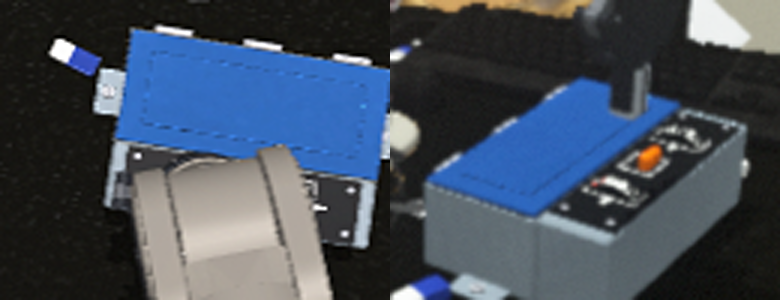

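The tool stands above the box near the left wheel. I'll go to y=+50, x=-55 (box frame), z=85.

```bash
python3 -m pendant '[{"dx":-8,"dy":7,"dz":20,"rx":0,"ry":0,"rz":0,"gripper":1},{"dx":-8,"dy":7,"dz":40,"rx":0,"ry":0,"rz":0,"gripper":1},{"dx":-8,"dy":7,"dz":44,"rx":0,"ry":0,"rz":0,"gripper":1},{"dx":-8,"dy":7,"dz":44,"rx":0,"ry":0,"rz":0,"gripper":1}]'; python3 go.py -56 50 80;  python3 -m pendant '[{"dx":0,"dy":0,"dz":2,"rx":0,"ry":0,"rz":0,"gripper":1},{"dx":0,"dy":0,"dz":4,"rx":0,"ry":0,"rz":0,"gripper":1},{"dx":0,"dy":0,"dz":4,"rx":0,"ry":0,"rz":0,"gripper":1}]'; python3 go.py -56 50 80
```

```text
t: 3.0
ee_pos: [0.4468, 0.0041, 0.0856]
ee_rot: [-0.0, -0.654, 0.756, -0.0]
wrist_force: [1.2, 0.1, 0.4]
finger_gap: 0.0002
t 3.0 box-frame tcp mm [-55.55  49.39  85.6 ] F box [1.14 0.24 0.44] gap 0.000246085240684858
turn deg [-0.   -0.04 -0.15]
shift mm [-0.61  0.45  5.6 ]
t: 3.3
ee_pos: [0.4472, 0.0052, 0.0817]
ee_rot: [0.0, -0.655, 0.756, -0.0]
wrist_force: [-0.0, -0.4, -0.1]
finger_gap: -0.0002
t 3.3 box-frame tcp mm [-55.34  50.51  81.69] F box [ 0.01 -0.37 -0.05] gap -0.00017020394036299451
turn deg [-0.05 -0.01 -0.05]
shift mm [0.51 0.66 1.69]
```

```bash
for i in 1 2 3; do python3 -m pendant '[{"dx":0,"dy":0,"dz":1,"rx":0,"ry":0,"rz":0,"gripper":1},{"dx":0,"dy":0,"dz":1,"rx":0,"ry":0,"rz":0,"gripper":1}]' | grep -E 'ee_pos|force'; done
```

```text
ee_pos: [0.4469, 0.0054, 0.0804]
wrist_force: [0.5, -0.6, -0.2]
ee_pos: [0.4476, 0.0054, 0.0799]
wrist_force: [-1.1, -0.5, 3.5]
ee_pos: [0.4485, 0.0053, 0.0798]
wrist_force: [-1.1, -1.7, 10.8]
```

```bash
python3 -m pendant '[{"dx":0,"dy":0,"dz":-0.6,"rx":0,"ry":0,"rz":0,"gripper":1},{"dx":0,"dy":-3,"dz":-0.6,"rx":0,"ry":0,"rz":0,"gripper":1},{"dx":0,"dy":-6,"dz":-0.6,"rx":0,"ry":0,"rz":0,"gripper":1},{"dx":0,"dy":-9,"dz":-0.6,"rx":0,"ry":0,"rz":0,"gripper":1},{"dx":0,"dy":-12,"dz":-0.6,"rx":0,"ry":0,"rz":0,"gripper":1},{"dx":0,"dy":-14.5,"dz":-0.6,"rx":0,"ry":0,"rz":0,"gripper":1},{"dx":0,"dy":-14.5,"dz":-0.6,"rx":0,"ry":0,"rz":0,"gripper":1}]'; python3 go.py; python3 -m pendant '[{"dx":0,"dy":0,"dz":-6,"rx":0,"ry":0,"rz":0,"gripper":1},{"dx":0,"dy":0,"dz":-12,"rx":0,"ry":0,"rz":0,"gripper":1},{"dx":0,"dy":14.5,"dz":-12,"rx":0,"ry":0,"rz":0,"gripper":1},{"dx":0,"dy":14.5,"dz":-12,"rx":0,"ry":0,"rz":0,"gripper":1}]'; python3 go.py; python3 - <<'E'
from h import *
im=[]
for n,(u,v) in(('top',(310,260)),('side',(362,212))):
    c=grab(n); im.append(cv2.resize(c['image'][v-40:v+40,u-32:u+33],None,fx=6,fy=6,interpolation=cv2.INTER_CUBIC))
cv2.imwrite('pics/c4.png',np.hstack(im))
E
```

```text
t: 4.6
ee_pos: [0.4627, 0.0032, 0.0799]
ee_rot: [0.001, -0.655, 0.755, -0.001]
wrist_force: [-0.0, -0.3, 7.3]
finger_gap: -0.0003
t 4.6 box-frame tcp mm [-39.7   50.64  79.91] F box [ 0.03 -0.34  7.32] gap -0.00034456624889100116
turn deg [-0.14 -0.01 -0.04]
t: 5.0
ee_pos: [0.4452, 0.0055, 0.0909]
ee_rot: [-0.001, -0.655, 0.755, 0.0]
wrist_force: [-0.4, 0.5, -0.8]
finger_gap: -0.0001
t 5.0 box-frame tcp mm [-57.37  50.46  90.9 ] F box [-0.51  0.48 -0.78] gap -0.00012316851729793045
turn deg [ 0.09 -0.06  0.  ]
```

View pics/c4.png

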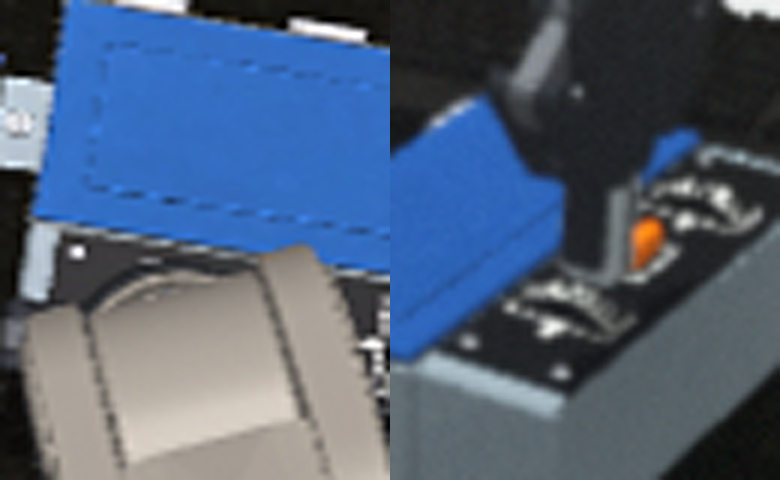

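```bash
for i in 1 2; do python3 -m pendant '[{"dx":0,"dy":0,"dz":8,"rx":0,"ry":0,"rz":0,"gripper":1},{"dx":0,"dy":0,"dz":11,"rx":0,"ry":0,"rz":0,"gripper":1},{"dx":0,"dy":0,"dz":12,"rx":0,"ry":0,"rz":0,"gripper":1},{"dx":0,"dy":0,"dz":12,"rx":0,"ry":0,"rz":0,"gripper":1}]' | grep -E "pos|force"
python3 -m pendant '[{"dx":0,"dy":-3,"dz":0,"rx":0,"ry":0,"rz":0,"gripper":1},{"dx":0,"dy":-6,"dz":0,"rx":0,"ry":0,"rz":0,"gripper":1},{"dx":0,"dy":-9,"dz":0,"rx":0,"ry":0,"rz":0,"gripper":1},{"dx":0,"dy":-12,"dz":0,"rx":0,"ry":0,"rz":0,"gripper":1},{"dx":0,"dy":-14.3,"dz":0,"rx":0,"ry":0,"rz":0,"gripper":1},{"dx":0,"dy":-14.3,"dz":0,"rx":0,"ry":0,"rz":0,"gripper":1},{"dx":0,"dy":-14.3,"dz":0,"rx":0,"ry":0,"rz":0,"gripper":1}]' | grep -E "pos|force"; python3 go.py
python3 -m pendant '[{"dx":0,"dy":0,"dz":-6,"rx":0,"ry":0,"rz":0,"gripper":1},{"dx":0,"dy":0,"dz":-12,"rx":0,"ry":0,"rz":0,"gripper":1},{"dx":0,"dy":14.3,"dz":-12,"rx":0,"ry":0,"rz":0,"gripper":1},{"dx":0,"dy":14.3,"dz":-12,"rx":0,"ry":0,"rz":0,"gripper":1}]' | grep -E "pos|force"; done; python3 go.py -56 -50 92
```

```text
ee_pos: [0.4485, 0.0052, 0.0798]
wrist_force: [-0.9, -0.5, 9.3]
ee_pos: [0.463, 0.003, 0.0798]
wrist_force: [0.2, -0.8, 9.1]
t 6.2 box-frame tcp mm [-39.37  50.57  79.83] F box [ 0.29 -0.72  9.1 ] gap -0.0001656500804576739
turn deg [-0.17 -0.01 -0.05]
ee_pos: [0.4451, 0.0055, 0.0906]
wrist_force: [1.0, -0.2, -0.5]
ee_pos: [0.4487, 0.0051, 0.0798]
wrist_force: [-1.7, -1.5, 10.4]
ee_pos: [0.4632, 0.003, 0.0798]
wrist_force: [-1.1, -0.9, 9.2]
t 7.7 box-frame tcp mm [-39.18  50.53  79.84] F box [-0.97 -1.03  9.17] gap -5.712540773872357e-05
turn deg [-0.18 -0.01 -0.05]
ee_pos: [0.4452, 0.0055, 0.0906]
wrist_force: [0.1, -0.5, 0.2]
t 8.1 box-frame tcp mm [-57.36  50.48  90.62] F box [ 0.12 -0.47  0.19] gap -2.3382123478281003e-05
turn deg [ 0.11 -0.05 -0.  ]
shift mm [100.49  -1.36  -1.3 ]
```

```bash
python3 -m pendant '[{"dx":5,"dy":0,"dz":-15,"rx":0,"ry":0,"rz":0,"gripper":1},{"dx":35,"dy":-1,"dz":-15,"rx":0,"ry":0,"rz":0,"gripper":1},{"dx":70,"dy":-1,"dz":-15,"rx":0,"ry":0,"rz":0,"gripper":1},{"dx":100,"dy":-1,"dz":-15,"rx":0,"ry":0,"rz":0,"gripper":1},{"dx":100,"dy":-1,"dz":-5,"rx":0,"ry":0,"rz":0,"gripper":1},{"dx":100,"dy":-1,"dz":7,"rx":0,"ry":0,"rz":0,"gripper":1},{"dx":100,"dy":-1,"dz":10,"rx":0,"ry":0,"rz":0,"gripper":1},{"dx":100,"dy":-1,"dz":10.5,"rx":0,"ry":0,"rz":0,"gripper":1}]'; python3 -m pendant '[{"dx":0,"dy":0,"dz":0.5,"rx":0,"ry":0,"rz":0,"gripper":1},{"dx":0,"dy":0,"dz":1,"rx":0,"ry":0,"rz":0,"gripper":1}]'; python3 go.py -56 -50 80
```

```text
t: 8.9
ee_pos: [0.4339, -0.0928, 0.08]
ee_rot: [-0.0, -0.656, 0.755, 0.0]
wrist_force: [-1.2, -2.5, 3.0]
finger_gap: 0.0004
t: 9.1
ee_pos: [0.4345, -0.0929, 0.0799]
ee_rot: [0.0, -0.656, 0.755, -0.0]
wrist_force: [-1.6, -0.9, 8.4]
finger_gap: 0.0002
t 9.1 box-frame tcp mm [-54.11 -48.46  79.86] F box [-1.42 -1.14  8.43] gap 0.0001787733205351091
turn deg [-0.06 -0.    0.07]
shift mm [ 1.54  1.89 -0.15]
```

```bash
python3 -m pendant '[{"dx":0,"dy":-3,"dz":0,"rx":0,"ry":0,"rz":0,"gripper":1},{"dx":0,"dy":-6,"dz":0,"rx":0,"ry":0,"rz":0,"gripper":1},{"dx":0,"dy":-9,"dz":0,"rx":0,"ry":0,"rz":0,"gripper":1},{"dx":0,"dy":-12,"dz":0,"rx":0,"ry":0,"rz":0,"gripper":1},{"dx":0,"dy":-14.3,"dz":0,"rx":0,"ry":0,"rz":0,"gripper":1},{"dx":0,"dy":-14.3,"dz":0,"rx":0,"ry":0,"rz":0,"gripper":1},{"dx":0,"dy":-14.3,"dz":0,"rx":0,"ry":0,"rz":0,"gripper":1}]' | grep -E "pos|force"; python3 go.py
python3 -m pendant '[{"dx":0,"dy":-14.3,"dz":-15,"rx":0,"ry":0,"rz":0,"gripper":1},{"dx":20,"dy":0,"dz":-50,"rx":0,"ry":0,"rz":0,"gripper":1},{"dx":65,"dy":0,"dz":-60,"rx":0,"ry":0,"rz":0,"gripper":1},{"dx":110,"dy":0,"dz":-60,"rx":0,"ry":0,"rz":0,"gripper":1},{"dx":155,"dy":0,"dz":-60,"rx":0,"ry":0,"rz":0,"gripper":1},{"dx":200,"dy":0,"dz":-60,"rx":0,"ry":0,"rz":0,"gripper":1},{"dx":200,"dy":0,"dz":-60,"rx":0,"ry":0,"rz":0,"gripper":1}]' | grep -E "pos|force"; python3 - <<'E'
from h import *
im=[]
for n,(u,v) in(('top',(323,276)),('side',(371,212))):
    c=grab(n); im.append(cv2.resize(c['image'][v-20:v+20,u-40:u+40],None,fx=9,fy=7.25,interpolation=cv2.INTER_LANCZOS4))
cv2.imwrite('pics/c5.png',np.vstack(im))
E
```

```text
ee_pos: [0.4489, -0.0951, 0.0799]
wrist_force: [-0.4, -0.4, 5.7]
t 9.8 box-frame tcp mm [-39.53 -48.56  79.9 ] F box [-0.36 -0.45  5.65] gap 9.035008732442939e-05
turn deg [-0.09  0.02  0.03]
ee_pos: [0.4174, -0.3001, 0.1388]
wrist_force: [-0.5, 0.1, -0.0]
```

View pics/c5.png

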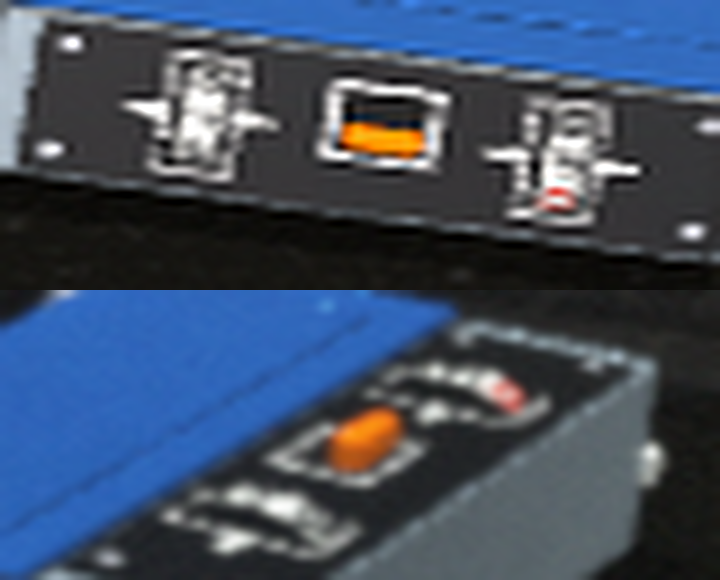

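Red 0 sits one click in front of the right wheel's top (top crop (557,198)), so the right wheel is on 9 and needs −3; the left wheel shows no red, consistent with 4.

```bash
python3 -m pendant '[{"dx":-50,"dy":-5,"dz":0,"rx":0,"ry":0,"rz":0,"gripper":1},{"dx":-98,"dy":-15,"dz":0,"rx":0,"ry":0,"rz":0,"gripper":1},{"dx":-145,"dy":-15,"dz":0,"rx":0,"ry":0,"rz":0,"gripper":1},{"dx":-185,"dy":-15,"dz":20,"rx":0,"ry":0,"rz":0,"gripper":1},{"dx":-198,"dy":-15,"dz":40,"rx":0,"ry":0,"rz":0,"gripper":1},{"dx":-198,"dy":-15,"dz":48,"rx":0,"ry":0,"rz":0,"gripper":1},{"dx":-198,"dy":-15,"dz":48,"rx":0,"ry":0,"rz":0,"gripper":1}]' | grep -E "pos|force"; python3 go.py -40 -50 92
for i in 1 2 3; do python3 -m pendant '[{"dx":0,"dy":0,"dz":8,"rx":0,"ry":0,"rz":0,"gripper":1},{"dx":0,"dy":0,"dz":11,"rx":0,"ry":0,"rz":0,"gripper":1},{"dx":0,"dy":0,"dz":12,"rx":0,"ry":0,"rz":0,"gripper":1},{"dx":0,"dy":0,"dz":12,"rx":0,"ry":0,"rz":0,"gripper":1}]' | grep -E "pos|force"
python3 -m pendant '[{"dx":0,"dy":3,"dz":0,"rx":0,"ry":0,"rz":0,"gripper":1},{"dx":0,"dy":6,"dz":0,"rx":0,"ry":0,"rz":0,"gripper":1},{"dx":0,"dy":9,"dz":0,"rx":0,"ry":0,"rz":0,"gripper":1},{"dx":0,"dy":12,"dz":0,"rx":0,"ry":0,"rz":0,"gripper":1},{"dx":0,"dy":14.3,"dz":0,"rx":0,"ry":0,"rz":0,"gripper":1},{"dx":0,"dy":14.3,"dz":0,"rx":0,"ry":0,"rz":0,"gripper":1},{"dx":0,"dy":14.3,"dz":0,"rx":0,"ry":0,"rz":0,"gripper":1}]' | grep -E "pos|force"; python3 go.py
python3 -m pendant '[{"dx":0,"dy":0,"dz":-6,"rx":0,"ry":0,"rz":0,"gripper":1},{"dx":0,"dy":0,"dz":-12,"rx":0,"ry":0,"rz":0,"gripper":1},{"dx":0,"dy":-14.3,"dz":-12,"rx":0,"ry":0,"rz":0,"gripper":1},{"dx":0,"dy":-14.3,"dz":-12,"rx":0,"ry":0,"rz":0,"gripper":1}]' | grep -E "pos|force"; done; python3 go.py -65 0 95
```

```text
ee_pos: [0.4611, -0.0989, 0.0903]
wrist_force: [-0.4, -1.2, 0.2]
t 11.3 box-frame tcp mm [-26.93 -50.68  90.27] F box [-0.22 -1.19  0.22] gap -0.00012126636554143507
turn deg [0.18 0.   0.11]
shift mm [-0.7  13.07 -1.68]
ee_pos: [0.4624, -0.1005, 0.0795]
wrist_force: [0.3, 0.4, 0.5]
ee_pos: [0.4487, -0.0979, 0.0799]
wrist_force: [0.4, -1.0, 6.0]
t 12.4 box-frame tcp mm [-39.32 -51.37  79.89] F box [ 0.5  -0.9   5.97] gap 0.00016874511135216844
turn deg [-0.05 -0.02 -0.03]
ee_pos: [0.4639, -0.0999, 0.0919]
wrist_force: [-0.8, 0.1, -0.4]
ee_pos: [0.4617, -0.0997, 0.0789]
wrist_force: [0.4, -0.4, -0.0]
ee_pos: [0.4487, -0.0979, 0.0799]
wrist_force: [-0.6, 0.3, 6.0]
t 13.9 box-frame tcp mm [-39.35 -51.35  79.91] F box [-0.68  0.19  6.  ] gap 0.0004146487211985111
turn deg [-0.05 -0.02 -0.03]
ee_pos: [0.4639, -0.0999, 0.092]
wrist_force: [-0.0, 0.3, 0.5]
ee_pos: [0.4617, -0.0997, 0.0789]
wrist_force: [-0.5, 0.2, -0.1]
ee_pos: [0.4487, -0.0979, 0.0799]
wrist_force: [-0.6, -0.7, 6.1]
t 15.4 box-frame tcp mm [-39.34 -51.35  79.9 ] F box [-0.49 -0.77  6.1 ] gap -0.00016250547415873914
turn deg [-0.05 -0.01 -0.03]
ee_pos: [0.4639, -0.0999, 0.0919]
wrist_force: [-0.5, 0.4, -0.5]
t 15.8 box-frame tcp mm [-24.03 -51.27  91.94] F box [-0.58  0.32 -0.52] gap -0.00035991905976899866
turn deg [-0.11  0.02 -0.03]
shift mm [-51.25  40.99  -3.12]
```

The strokes started 15 mm too far back (my error in the reference pose), so the rolling is uncertain; looking again.

```bash
python3 -m pendant '[{"dx":10,"dy":0,"dz":-30,"rx":0,"ry":0,"rz":0,"gripper":1},{"dx":50,"dy":0,"dz":-48,"rx":0,"ry":0,"rz":0,"gripper":1},{"dx":95,"dy":0,"dz":-48,"rx":0,"ry":0,"rz":0,"gripper":1},{"dx":140,"dy":0,"dz":-48,"rx":0,"ry":0,"rz":0,"gripper":1},{"dx":185,"dy":0,"dz":-48,"rx":0,"ry":0,"rz":0,"gripper":1},{"dx":200,"dy":0,"dz":-48,"rx":0,"ry":0,"rz":0,"gripper":1}]' | grep -E "pos|force"; python3 - <<'E'
from h import *
im=[]
for n,(u,v) in(('top',(323,276)),('side',(371,212))):
    c=grab(n,n+'6.png'); im.append(cv2.resize(c['image'][v-20:v+20,u-40:u+40],None,fx=9,fy=7.25,interpolation=cv2.INTER_LANCZOS4))
cv2.imwrite('pics/c6.png',np.vstack(im))
E
python3 go.py -54 -50 92
```

```text
ee_pos: [0.4315, -0.303, 0.1392]
wrist_force: [-0.1, 0.3, -0.4]
t 16.5 box-frame tcp mm [ -26.95 -253.94  139.03] F box [ 0.11 -0.14 -0.1 ] gap -4.308543697274495e-06
turn deg [ 0.07 -0.01 -0.34]
shift mm [-203.78   28.19   47.02]
```

View pics/c6.png

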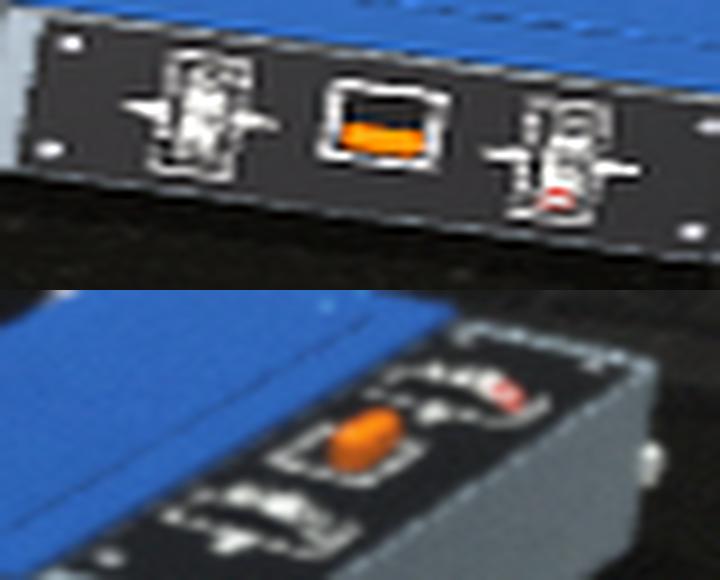

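Right wheel is still on 9 (red still at (557,198)); the partial strokes fell back. Repeat from the correct start, x=-40.

```bash
python3 -m pendant '[{"dx":-45,"dy":5,"dz":0,"rx":0,"ry":0,"rz":0,"gripper":1},{"dx":-90,"dy":15.5,"dz":0,"rx":0,"ry":0,"rz":0,"gripper":1},{"dx":-135,"dy":15.5,"dz":0,"rx":0,"ry":0,"rz":0,"gripper":1},{"dx":-180,"dy":15.5,"dz":20,"rx":0,"ry":0,"rz":0,"gripper":1},{"dx":-201,"dy":15.5,"dz":40,"rx":0,"ry":0,"rz":0,"gripper":1},{"dx":-201,"dy":15.5,"dz":48,"rx":0,"ry":0,"rz":0,"gripper":1},{"dx":-201,"dy":15.5,"dz":48,"rx":0,"ry":0,"rz":0,"gripper":1},{"dx":-201,"dy":15.5,"dz":48,"rx":0,"ry":0,"rz":0,"gripper":1}]' | grep -E "pos|force"; python3 go.py -40 -50 92;  python3 -m pendant '[{"dx":0,"dy":0,"dz":8,"rx":0,"ry":0,"rz":0,"gripper":1},{"dx":0,"dy":0,"dz":11,"rx":0,"ry":0,"rz":0,"gripper":1},{"dx":0,"dy":0,"dz":12,"rx":0,"ry":0,"rz":0,"gripper":1},{"dx":0,"dy":0,"dz":12,"rx":0,"ry":0,"rz":0,"gripper":1}]'; python3 go.py
```

```text
ee_pos: [0.447, -0.097, 0.0916]
wrist_force: [-0.4, -1.2, -0.4]
t 17.3 box-frame tcp mm [-41.12 -50.76  91.61] F box [-0.27 -1.22 -0.43] gap 0.00023330860163336725
turn deg [ 0.01 -0.02 -0.06]
shift mm [-0.76 -1.12 -0.39]
t: 17.7
ee_pos: [0.448, -0.0977, 0.08]
ee_rot: [0.0, -0.655, 0.756, -0.001]
wrist_force: [-0.1, -0.5, 3.3]
finger_gap: 0.0002
t 17.7 box-frame tcp mm [-40.12 -51.28  80.  ] F box [-0.03 -0.49  3.31] gap 0.00024668485477046925
turn deg [-0.09 -0.05 -0.11]
```

Press a little more (dz +0.4) and draw nearer.

```bash
python3 -m pendant '[{"dx":0,"dy":0,"dz":0.4,"rx":0,"ry":0,"rz":0,"gripper":1},{"dx":0,"dy":3,"dz":0.4,"rx":0,"ry":0,"rz":0,"gripper":1},{"dx":0,"dy":6,"dz":0.4,"rx":0,"ry":0,"rz":0,"gripper":1},{"dx":0,"dy":9,"dz":0.4,"rx":0,"ry":0,"rz":0,"gripper":1},{"dx":0,"dy":12,"dz":0.4,"rx":0,"ry":0,"rz":0,"gripper":1},{"dx":0,"dy":14.3,"dz":0.4,"rx":0,"ry":0,"rz":0,"gripper":1},{"dx":0,"dy":14.3,"dz":0.4,"rx":0,"ry":0,"rz":0,"gripper":1},{"dx":0,"dy":14.3,"dz":0.4,"rx":0,"ry":0,"rz":0,"gripper":1}]' | grep -E "pos|force"; python3 go.py;python3 -m pendant '[{"dx":0,"dy":0,"dz":-6,"rx":0,"ry":0,"rz":0,"gripper":1},{"dx":0,"dy":0,"dz":-12,"rx":0,"ry":0,"rz":0,"gripper":1},{"dx":0,"dy":-14.3,"dz":-12,"rx":0,"ry":0,"rz":0,"gripper":1},{"dx":0,"dy":-14.3,"dz":-12,"rx":0,"ry":0,"rz":0,"gripper":1},{"dx":0,"dy":-14.3,"dz":-12,"rx":0,"ry":0,"rz":0,"gripper":1}]' | grep -E "pos|force"; 
for i in 1 2; do python3 -m pendant '[{"dx":0,"dy":0,"dz":8,"rx":0,"ry":0,"rz":0,"gripper":1},{"dx":0,"dy":0,"dz":11,"rx":0,"ry":0,"rz":0,"gripper":1},{"dx":0,"dy":0,"dz":12,"rx":0,"ry":0,"rz":0,"gripper":1},{"dx":0,"dy":0,"dz":12,"rx":0,"ry":0,"rz":0,"gripper":1}]' | grep -E "pos|force"
python3 -m pendant '[{"dx":0,"dy":3,"dz":0,"rx":0,"ry":0,"rz":0,"gripper":1},{"dx":0,"dy":6,"dz":0,"rx":0,"ry":0,"rz":0,"gripper":1},{"dx":0,"dy":9,"dz":0,"rx":0,"ry":0,"rz":0,"gripper":1},{"dx":0,"dy":12,"dz":0,"rx":0,"ry":0,"rz":0,"gripper":1},{"dx":0,"dy":14.3,"dz":0,"rx":0,"ry":0,"rz":0,"gripper":1},{"dx":0,"dy":14.3,"dz":0,"rx":0,"ry":0,"rz":0,"gripper":1},{"dx":0,"dy":14.3,"dz":0,"rx":0,"ry":0,"rz":0,"gripper":1}]' | grep -E "pos|force"; python3 go.py
python3 -m pendant '[{"dx":0,"dy":0,"dz":-6,"rx":0,"ry":0,"rz":0,"gripper":1},{"dx":0,"dy":0,"dz":-12,"rx":0,"ry":0,"rz":0,"gripper":1},{"dx":0,"dy":-14.3,"dz":-12,"rx":0,"ry":0,"rz":0,"gripper":1},{"dx":0,"dy":-14.3,"dz":-12,"rx":0,"ry":0,"rz":0,"gripper":1},{"dx":0,"dy":-14.3,"dz":-12,"rx":0,"ry":0,"rz":0,"gripper":1}]' | grep -E "pos|force"; done; python3 go.py -65 0 95
```

```text
ee_pos: [0.4338, -0.0956, 0.0799]
wrist_force: [-0.8, -0.2, 8.4]
t 18.5 box-frame tcp mm [-54.45 -51.18  79.87] F box [-0.73 -0.32  8.37] gap 6.297019991315614e-05
turn deg [-0.1  -0.06 -0.09]
ee_pos: [0.4467, -0.0965, 0.0909]
wrist_force: [-0.3, 0.5, 0.2]
ee_pos: [0.4483, -0.0969, 0.0799]
wrist_force: [-0.6, -0.7, 8.6]
ee_pos: [0.4337, -0.0947, 0.0798]
wrist_force: [-1.4, 0.2, 9.3]
t 20.1 box-frame tcp mm [-54.64 -50.34  79.82] F box [-1.39  0.05  9.33] gap -4.8215143599925474e-05
turn deg [-0.09 -0.03 -0.03]
ee_pos: [0.4466, -0.0965, 0.0908]
wrist_force: [-0.4, 0.8, 1.1]
ee_pos: [0.4483, -0.0969, 0.0799]
wrist_force: [-0.6, -0.4, 8.4]
ee_pos: [0.4337, -0.0948, 0.0798]
wrist_force: [-0.7, 0.6, 8.8]
t 21.7 box-frame tcp mm [-54.63 -50.39  79.81] F box [-0.81  0.52  8.77] gap -0.00012125680045374434
turn deg [-0.09 -0.03 -0.03]
ee_pos: [0.4466, -0.0965, 0.0908]
wrist_force: [-0.7, -0.3, 0.2]
t 22.2 box-frame tcp mm [-41.61 -50.32  90.79] F box [-0.67 -0.44  0.17] gap -0.0002972702334816264
turn deg [ 0.06  0.   -0.03]
shift mm [-50.31  23.42  -4.19]
```

```bash
python3 -m pendant '[{"dx":0,"dy":0,"dz":-10,"rx":0,"ry":0,"rz":0,"gripper":1},{"dx":0,"dy":20,"dz":-10,"rx":0,"ry":0,"rz":0,"gripper":1},{"dx":-25,"dy":38,"dz":-10,"rx":0,"ry":0,"rz":0,"gripper":1},{"dx":-50,"dy":40,"dz":-10,"rx":0,"ry":0,"rz":0,"gripper":1},{"dx":-50,"dy":40,"dz":5,"rx":0,"ry":0,"rz":0,"gripper":1},{"dx":-50,"dy":40,"dz":14.5,"rx":0,"ry":0,"rz":0,"gripper":1},{"dx":-50,"dy":40,"dz":14.5,"rx":0,"ry":0,"rz":0,"gripper":1},{"dx":-50,"dy":40,"dz":14.5,"rx":0,"ry":0,"rz":0,"gripper":1}]' | grep -E "pos|force"; python3 go.py -62 0 76
```

```text
ee_pos: [0.4144, -0.042, 0.0765]
wrist_force: [0.1, 0.3, 0.2]
t 23.0 box-frame tcp mm [-81.16  -0.88  76.5 ] F box [0.01 0.33 0.16] gap -0.0001850754260931006
turn deg [ 0.04 -0.01 -0.09]
shift mm [ -0.91 -19.16   0.48]
```

```bash
python3 -m pendant '[{"dx":0,"dy":-5,"dz":0.3,"rx":0,"ry":0,"rz":0,"gripper":1},{"dx":0,"dy":-10,"dz":0.3,"rx":0,"ry":0,"rz":0,"gripper":1},{"dx":0,"dy":-15,"dz":0.3,"rx":0,"ry":0,"rz":0,"gripper":1},{"dx":0,"dy":-18,"dz":0.3,"rx":0,"ry":0,"rz":0,"gripper":1},{"dx":0,"dy":-18,"dz":0.3,"rx":0,"ry":0,"rz":0,"gripper":1}]' | grep -E "pos|force";python3 go.py; for i in 1 2 3 4; do python3 -m pendant '[{"dx":0,"dy":-1,"dz":0,"rx":0,"ry":0,"rz":0,"gripper":1},{"dx":0,"dy":-2,"dz":0,"rx":0,"ry":0,"rz":0,"gripper":1},{"dx":0,"dy":-2,"dz":0,"rx":0,"ry":0,"rz":0,"gripper":1}]' >/dev/null; python3 go.py|head -1; done
```

```text
ee_pos: [0.433, -0.0441, 0.0762]
wrist_force: [-0.3, -0.0, 0.8]
t 23.5 box-frame tcp mm [-62.52  -0.29  76.2 ] F box [-0.28 -0.08  0.76] gap -0.0001654533860389859
turn deg [ 0.    0.01 -0.04]
t 23.8 box-frame tcp mm [-61.72  -0.37  76.  ] F box [-2.47  0.65  0.46] gap 6.995784663512126e-07
t 24.1 box-frame tcp mm [-59.45  -0.4   76.  ] F box [-2.65  0.22  0.27] gap 0.0002014774968438053
t 24.4 box-frame tcp mm [-57.17  -0.42  76.  ] F box [-2.69 -0.02 -0.22] gap 6.995272400640207e-05
t 24.7 box-frame tcp mm [-55.42  -0.4   75.99] F box [-4.51  0.28  0.87] gap -3.771651788151382e-05
```

```bash
python3 -m pendant '[{"dx":0,"dy":-1,"dz":0,"rx":0,"ry":0,"rz":0,"gripper":1},{"dx":0,"dy":-2,"dz":0,"rx":0,"ry":0,"rz":0,"gripper":1},{"dx":0,"dy":-2,"dz":0,"rx":0,"ry":0,"rz":0,"gripper":1}]' >/dev/null; python3 go.py|head -1; python3 - <<'E'
from h import *
im=[]
for n,(u,v) in(('top',(323,262)),('side',(350,212))):
    c=grab(n); im.append(cv2.resize(c['image'][v-40:v+40,u-60:u+60],None,fx=5,fy=3.7,interpolation=cv2.INTER_CUBIC))
cv2.imwrite('pics/c7.png',np.vstack(im))
E
```

```text
t 25.0 box-frame tcp mm [-53.82  -0.42  75.98] F box [-5.92 -0.85  1.16] gap -0.00014053199700462198
```

View pics/c7.png

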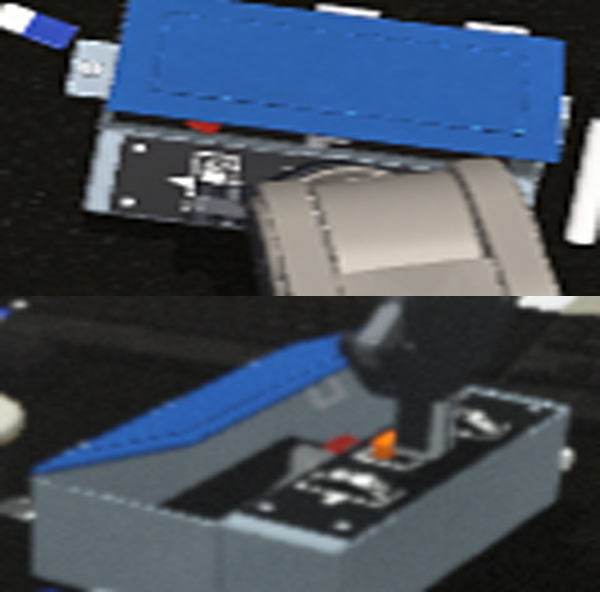

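The lid is ajar and the interior shows in both views. Backing off towards the robot, then up and to the right.

```bash
python3 -m pendant '[{"dx":0,"dy":8,"dz":0,"rx":0,"ry":0,"rz":0,"gripper":1},{"dx":0,"dy":20,"dz":0,"rx":0,"ry":0,"rz":0,"gripper":1},{"dx":0,"dy":25,"dz":-25,"rx":0,"ry":0,"rz":0,"gripper":1},{"dx":0,"dy":25,"dz":-70,"rx":0,"ry":0,"rz":0,"gripper":1},{"dx":40,"dy":20,"dz":-90,"rx":0,"ry":0,"rz":0,"gripper":1},{"dx":85,"dy":10,"dz":-100,"rx":0,"ry":0,"rz":0,"gripper":1},{"dx":130,"dy":0,"dz":-110,"rx":0,"ry":0,"rz":0,"gripper":1},{"dx":175,"dy":-10,"dz":-110,"rx":0,"ry":0,"rz":0,"gripper":1}]' | grep -E "pos|force"; python3 -m pendant '[{"dx":40,"dy":-10,"dz":0,"rx":0,"ry":0,"rz":0,"gripper":1},{"dx":80,"dy":-20,"dz":0,"rx":0,"ry":0,"rz":0,"gripper":1},{"dx":80,"dy":-20,"dz":0,"rx":0,"ry":0,"rz":0,"gripper":1},{"dx":80,"dy":-20,"dz":0,"rx":0,"ry":0,"rz":0,"gripper":1}]'; python3 - <<'E'
from h import *
im=[]
for n,(u,v) in(('top',(323,270)),('side',(350,212))):
    c=grab(n); im.append(cv2.resize(c['image'][v-35:v+35,u-50:u+50],None,fx=7,fy=4.2,interpolation=cv2.INTER_LANCZOS4))
cv2.imwrite('pics/c8.png',np.vstack(im))
E
```

```text
ee_pos: [0.4299, -0.223, 0.1892]
wrist_force: [1.3, 0.1, 1.0]
t: 26.3
ee_pos: [0.4367, -0.3032, 0.1867]
ee_rot: [0.001, -0.655, 0.756, -0.001]
wrist_force: [0.2, 1.1, -0.2]
finger_gap: -0.0001
```

View pics/c8.png

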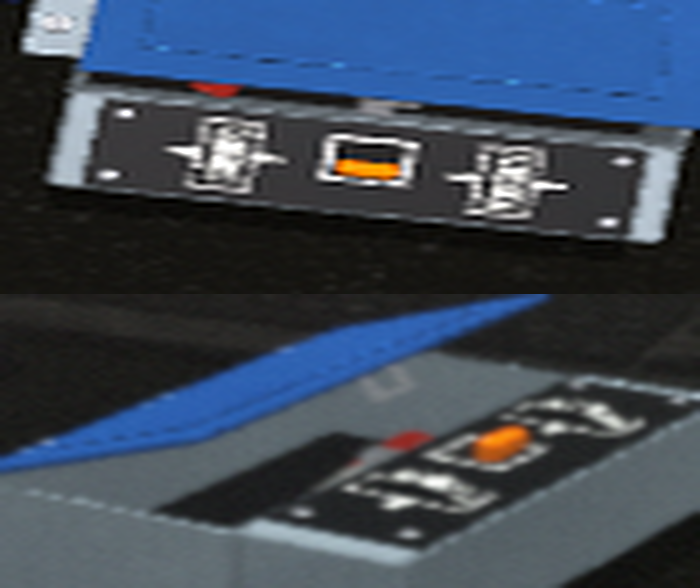

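The lid stands ajar, the tab is back at the front of its slot (about (367,168) in the top crop), no red 0 shows on either wheel, and the robot is clear.

```bash
python3 -c "
from plant import r
print(r.read_state()['t'], r.finish_job())"
```

```text
the job is handed in; nothing more can be done
26.4 None
```

The cash box is open: I rolled the left wheel from 1 to 4 and the right wheel to 6, then pushed the release tab back about 8 mm. The lid sprang ajar by itself, and I handed the job in at 26.4 s.

- **Last look:** the lid stood ajar, the tab had sprung back and the robot was clear of everything. The eraser and marker looked undisturbed in the last pictures that showed them. I did not check the mouse, tin or stapler, but the arm never worked near them.
- **Wheel digits:** the pictures are too coarse to read 4 and 6 directly. I counted strokes from where the red 0 stood, and the lock freeing the lid confirms the code. No red showed on either wheel at the end, which fits 4 and 6.
- **Right wheel:** I rolled it one click forward (8 to 9) to identify its digit. My first three strokes back started 15 mm too far behind and left it on 9. I saw this in the picture and repeated them from the right place.
- **Press force:** it reached about 9 to 11 N at times, above the suggested 4 to 8 N, with no visible slip.

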